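# Hang a lipped display bin on the louvered panel and stock it

## Task

At the perfume bar, pick up the empty two-compartment bin and hang it by its rear lip on the top louver of the panel, in the free place beside the bin already hanging there. Once it hangs, stand the two dropper bottles (rubber bulb on top) upright in it, one in each compartment, without dropping or knocking over any glass. Leave the flat-capped bottle, the spray bottle and the beaker where they stand.

Things in the scene. Friction and masses are not known exactly. Their poses are not given: they have to be found in the camera images.
- panel: Fixed grey louvered panel, 304 mm long (x), 164 mm high; origin at counter height, mid-length, on its flat front face (y = 0). The louvers look to its -y; z up. Three louvers run its whole length, tips at heights 60, 110, 160 mm. Each is a 3 mm sheet rising outward: its inner side leaves the face 30 mm below the tip and is 20 mm out at the tip (outer edge 22.5 mm).
- bay_mark (a point): The free place: centre of a blank 50 x 30 mm paper label on the counter below the middle of the panel's free half, axes as the panel; 76 mm to one side of the panel's middle, 61.7 mm out from the face. The other half carries a fixed, stocked bin like the loose one: centre the bin over the label within 10 mm to clear it (limit 30 mm).
- hang_place (a point): Where the underside centre of the rightly hung bin ends: straight above the label, 103 mm above the counter, 61.7 mm out from the face, axes as the panel and as the hung bin (which leans forward 4 to 6 degrees). Lower the bin from above 1 to 3 mm further out (panel's -y) than this and let it go 2 to 5 mm above: the sloping louver draws the lip home.
- bin_centre (a point): The loose empty aluminium bin, 124 mm long (x), 74 mm deep (y), z up; point 30 mm above its underside; 0.25 kg. Walls 3 mm: rear (+y) 60 mm high, sides and middle partition 45, front 32, floor 3 mm thick. The partition (at x = 0, 4 mm thick) makes two compartments 57 mm (x) by 68 mm (y) inside, centres at x = +31 and -31 mm, y = 0.
- bin_tab (a point): Grip tab of the loose bin, rising from the middle of the partition: 10 mm thick along the bin's x, 36 mm wide along y, top 95 mm above the bin's underside. Point on its middle, 85 mm above the underside (10 mm below the tab's top), axes as the bin. Grip it from above, fingers closing along the bin's x.
- bin_lip (a point): Lip of the loose bin: a flange (underside 57 mm above the bin's underside) runs back from the top of the rear wall and ends in a down-turned lip along the whole length, 3 mm thick (bin's y = 51 to 54 mm), 14 mm clear of the rear wall's back (y = 37), lower edge 43 mm above the underside. Point: middle of this lower edge.
- dropper_a_centre (a point): Dropper bottle, amber glass, 118 mm tall, 0.09 kg; point 59 mm above its foot, z up. Body 38 mm diameter to 64 mm, black collar 24 mm diameter 73 to 93 mm above the foot, 16 mm rubber bulb on top. Grip the collar from above, fingertips over 62 mm above the foot; in the hung bin let the fingers close along the panel's y, to open clear of the tab.
- dropper_b_centre (a point): Second dropper bottle, the same as the first.
- flatcap: Bystander: squat amber bottle, 54 mm diameter, 87 mm tall with a wide flat 38 mm cap; origin at its foot. Leave it.
- sprayer: Bystander: slim amber spray bottle, 33 mm diameter, 115 mm tall with a cylindrical 25 mm cap and a small nozzle; origin at its foot. Leave it.
- beaker: Bystander: empty glass cup, 60 mm diameter, 80 mm tall; origin at its foot. Leave it.
Not all that is in view belongs to the job. Leave any yellow look-alike of the part that bears dropper_b_centre alone. What is shaped like the part that bears bin_centre but blue is not meant.

How it is judged:
By the outcome, as a careful person would: the job done as asked, in the order asked, and still so for the second after the job is handed in, with the robot touching nothing.
It also fails if it takes over 72 s, if anything falls off the work surface, if the arm or the gripper's body presses on something with over 40 N, if the wrist force passes 120 N, or if a joint passes its speed limit or range.

## Robot

A 6-joint arm with a two-finger parallel gripper is mounted at the origin on the work surface. World frame = base frame: x ahead of the robot, y to its left, z up, the work surface at z = 0. Lengths are in mm, angles in rad, forces in N, time in s.
With the tool pointing down it reaches from about 250 to 725 mm from the base axis. Payload 4 kg.
Tool frame: the origin (TCP) lies at the centre of the arm's flange, where the gripper is bolted on; the fingertips stand 173 mm ahead of it and the grasp point (between the pads) lies 155 mm ahead of it (env.tcp_to_tips is the distance from the TCP to the fingertips, in mm); z points along the fingers, y is the line along which they close (so a half turn about z gives the same grasp; the last joint's range is limited). The gripper opens to 85 mm and grips with 20 to 120 N. Pads are 22 mm wide; open, the fingers measure 114 mm over their backs; the gripper's body (76 mm by 85 mm) begins 54 mm behind the grasp point. The pads swing forward as they close: fully open they stand 13 mm farther back than shut.
Start: joints at [1.171, 0.241, 0.005, 1.335, 0, 1.571], TCP at [194.615, 460.57, 404.706] pointing down, gripper open.
Joint ranges: [-2.72, 2.72], [-1.05, 1.87], [-1.09, 1.28], [-1.99, 2.15], [-1.42, 1.44], [-3.14, 3.14]. Speed limits (rad/s): [2.79, 2.79, 3.14, 3.14, 3.14, 3.14].

## Interface

Orientations are given as a unit quaternion [x, y, z, w].
In Python, from plant import env gives the robot as it stands.
- The arm moves only by the tool send_rows, never from a script. Its argument "targets" is a list of rows, each a list of 2 entries, a list of its own where there are three numbers: the shift along the tool's x, y, z in cm, then the turn about the tool's z in rad. A call has 1 to 8 rows; each row is the pose to reach, as a shift and turn from the pose commanded when the call began, along the tool's axes at that moment; what a row does not reach only later rows make up. A row lasts 1/12 s, in which the tool goes at most 41.7 mm and 7.16 degrees, less where a joint would pass 70% of its speed; a pose out of reach is approached as far as the arm can. A call with a gripper value outside its range is refused whole. "gripper" is the gripper command: -1 is shut, 1 is fully open, values between are in proportion, set as the call begins (left out, the last holds). The fingers move at their own pace and stop on an object; "newtons" is the grip in N (left out, the last holds). Time passes only in rows, so rows that repeat a pose let the fingers close. It gives the time, the measured TCP pose, the force, the opening and the grip force at its end, in the units of the state.
- env.get_state(): the state, without advancing time (a new reading comes with each control period).
- env.get_image(name): name is "side" or "top"; returns the picture (420x560x3 uint8, red, green, blue); there is no depth.
- env.camera_params(name): a dict with "K" (3x3 intrinsics, pixels), "origin" and "orientation" of the camera in the world. Camera axes: x right, y up, looking along -z (the intrinsics and any distortion apply to the point x, -y, -z); pixel columns grow to the right and rows downward; lengths in mm; the calibration is good to about 2 mm. A picture is of the moment at which its call begins. camera_params takes no time and is no camera call.
- env.finish_job(): hands the job in; it is judged then, once.
The state is a dict: "clock": time; "joint_pos": joint angles; "joint_vel": joint speeds; "joint_efforts": joint torques, N m; "eef_pos": TCP position; "ee_rot": TCP orientation; "wrist_force": force on the tool from outside, world axes, zero at the start; "wrist_torque": the same for the moment, N m; "finger_gap": finger opening in mm; "grasp_force": force on a finger pad.
Only numpy, scipy, OpenCV 4.12 (cv2) and the standard library are available. Lean on these libraries where they do the work, as an engineer would, in place of code of your own. Each camera call takes 0.05 s, during which the arm holds its last target. There are 200 camera calls.

## Working session

There is one attempt and no reset: what is moved stays moved. The work goes in short steps, Python scripts to look and compute and a tool call to move; the robot and the scene stay as the last step left them, time stands still between calls to the robot, and variables do not carry over. Pictures are saved under pics/ and viewed, at most 10 in all, crops included, and the job is handed in when it is done.

Besides the shell and the picture viewer there is one more tool, called after ">>>" in YAML: its name, and indented under it one key for each argument. send_rows: Moves the arm, as the interface text tells. Its arguments: {"type":"object","properties":{"targets":{"type":"array"},"gripper":{"type":"number"},"newtons":{"type":"number"}},"required":["targets"]}

```bash
mkdir -p pics; ls; python3 - <<'E'
from plant import env
import cv2
for n in("top","side"):
    cv2.imwrite(f"pics/{n}0.png",env.get_image(n)[:,:,::-1]); p=env.camera_params(n); print(n,p)
print(env.get_state())
E
```

```text
pics
top {'K': array([[480.88348871,   0.        , 278.81239058],
       [  0.        , 480.88348871, 216.73300653],
       [  0.        ,   0.        ,   1.        ]]), 'origin': array([ 513.7076507 ,  -21.01862023, 1062.15913246]), 'orientation': array([ 0.03390316, -0.02108963, -0.69696632,  0.71599145])}
side {'K': array([[400.41659425,   0.        , 276.97492835],
       [  0.        , 400.41659425, 209.86917171],
       [  0.        ,   0.        ,   1.        ]]), 'origin': array([ 137.5579886 , -637.63738314,  554.4637909 ]), 'orientation': array([ 0.47048546, -0.15239003, -0.24416516,  0.83414872])}
{'clock': 0.1, 'joint_pos': array([ 1.17099037e+00,  2.41347996e-01,  3.84863843e-03,  1.33521663e+00,
       -4.79687846e-06,  1.57080787e+00]), 'joint_vel': array([-0.00232921, -0.00046948,  0.00308509,  0.00018066, -0.0019348 ,
       -0.00047664]), 'joint_efforts': array([ 1.47458086e-04, -3.73137438e+01,  2.53010470e+01,  1.08672658e-02,
       -5.99337795e-06, -5.22757006e-06]), 'eef_pos': array([194.52510967, 460.34257298, 403.89256526]), 'ee_rot': array([ 1.98579803e-01,  9.80084252e-01, -9.41192502e-04, -1.88241276e-04]), 'wrist_force': array([ 0.16729512, -0.21414917, -0.73806065]), 'wrist_torque': array([0.01970237, 0.02921612, 0.01382035]), 'grasp_force': 0.0, 'finger_gap': 85.39632805131214}
```

View pics/top0.png

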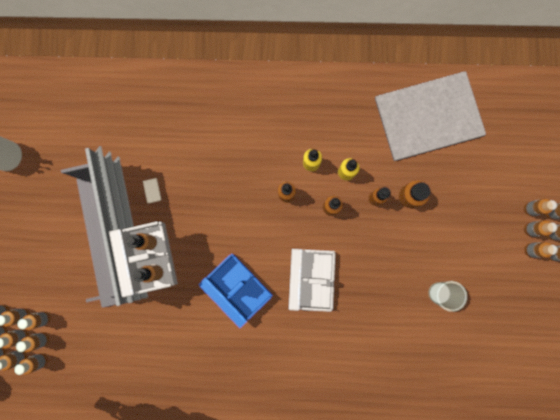

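View pics/side0.png

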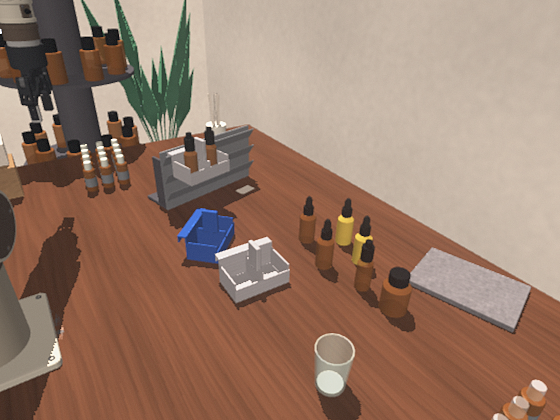

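The top view shows the panel at (110,235) with its stocked bin at (142,258) and the label at (152,190). The loose white bin is at (313,280) and a blue look-alike at (237,290).

- **Slim amber bottles:** (287,191), (334,206) and (381,196) in top, which are (308,220), (326,245) and (367,265) in side.
- **Yellow look-alikes:** (313,159) and (349,168).
- **Bystanders:** the flat-cap is at (417,194) and the beaker at (450,295).

I need an enlarged crop to tell the sprayer from the droppers.

```bash
cat > h.py <<'E'
import numpy as np, cv2
from scipy.spatial.transform import Rotation as R
from plant import env
def cam(n):
    p=env.camera_params(n); return p["K"],np.array(p["origin"]),R.from_quat(p["orientation"]).as_matrix()
def ray(n,u,v,z):
    K,o,M=cam(n); d=np.linalg.inv(K)@[u,v,1]; d=M@[d[0],-d[1],-d[2]]
    return o+d*(z-o[2])/d[2]
def proj(n,P):
    K,o,M=cam(n); c=(np.atleast_2d(P)-o)@M; q=np.c_[c[:,0],-c[:,1],-c[:,2]]@K.T
    return q[:,:2]/q[:,2:]
def tri(ua,ub):  # top px, side px
    A=[];b=[]
    for n,(u,v) in(("top",ua),("side",ub)):
        K,o,M=cam(n); d=np.linalg.inv(K)@[u,v,1]; d=M@[d[0],-d[1],-d[2]]; d/=np.linalg.norm(d)
        Q=np.eye(3)-np.outer(d,d); A.append(Q); b.append(Q@o)
    return np.linalg.lstsq(np.vstack(A),np.hstack(b),rcond=None)[0]
E
python3 - <<'E'
from h import *
t=cv2.imread("pics/top0.png");s=cv2.imread("pics/side0.png")
a=cv2.resize(t[140:230,265:445],None,fx=4.4,fy=4.4,interpolation=cv2.INTER_CUBIC)[:,:792]
b=cv2.resize(s[190:300,290:420],None,fx=1.8,fy=1.8,interpolation=cv2.INTER_CUBIC)
c=cv2.resize(t[240:320,280:345],None,fx=2.4,fy=2.4,interpolation=cv2.INTER_CUBIC)
d=cv2.resize(t[170:210,130:175],None,fx=4,fy=4,interpolation=cv2.INTER_CUBIC)
o=np.zeros((600,800,3),np.uint8); o[:396,:792]=a
o[400:598,:234]=b[:198]; o[400:592,240:396]=c; o[400:560,420:600]=d
cv2.imwrite("pics/crop.png",o)
for n,u,v,z in[("label",152,190,0),("d1 top",287,187,118),("d2",335,204,118),("d3",382,194,115)]: print(n,ray("top",u,v,z))
E
```

```text
label [648.72413149 284.49249685   0.        ]
d1 top [646.48881988 -17.4480802  118.        ]
d2 [ 615.12993715 -112.84148583  118.        ]
d3 [ 637.70223064 -205.43349207  115.        ]
```

View pics/crop.png

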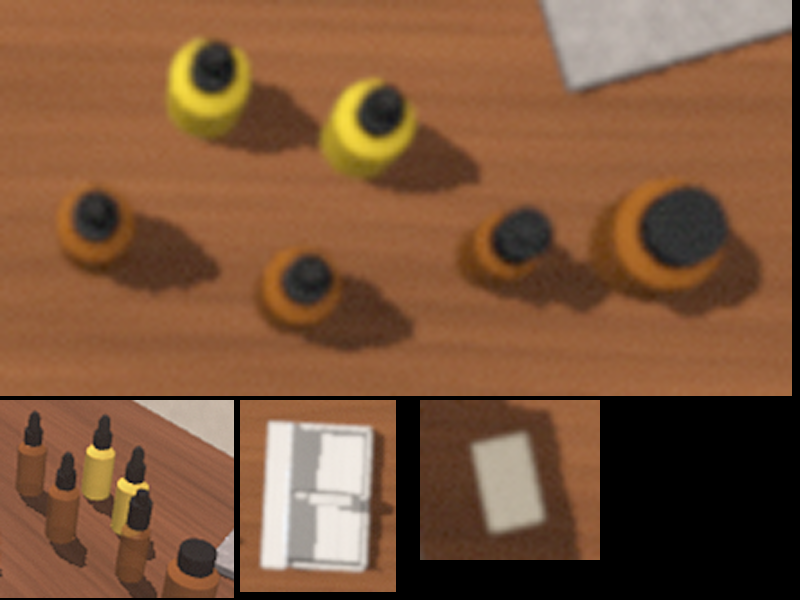

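The crop shows that the bottles at top (287,191) and (334,206) have tapering rubber bulbs, so they are dropper a and b. The one at (381,196) has a cylindrical cap and nozzle, so it is the sprayer. The white bin has its flange on the left, towards world +y. Next I'll fit the models to the masks.

```bash
cat > fit.py <<'E'
from h import *
from scipy.optimize import minimize
import itertools
S=4
def box(x0,x1,y0,y1,z0,z1): return np.array(list(itertools.product((x0,x1),(y0,y1),(z0,z1))),float)
BIN=[box(-62,62,-37,37,0,3),box(-62,62,34,37,0,60),box(-62,62,-37,-34,0,32),box(-62,-59,-37,37,0,45),box(59,62,-37,37,0,45),
 box(-2,2,-37,37,0,45),box(-5,5,-18,18,40,95),box(-62,62,34,54,57,60),box(-62,62,51,54,43,60)]
def cyl(r,z0,z1):
    a=np.linspace(0,2*np.pi,24,endpoint=False); return np.array([[r*np.cos(t),r*np.sin(t),z] for z in(z0,z1) for t in a])
BOT=[cyl(19,0,60),np.vstack([cyl(19,58,60),cyl(12,68,73)]),cyl(12,73,93),np.vstack([cyl(8,93,110),cyl(4,117,118)])]
LAB=[box(-25,25,-15,15,0,0.1)]
def pose(p): 
    M=R.from_euler("z",p[2] if len(p)>2 else 0).as_matrix(); return lambda P:P@M.T+[p[0],p[1],0]
def render(n,parts,T,roi):
    m=np.zeros(((roi[3]-roi[1])*S,(roi[2]-roi[0])*S),np.uint8)
    for P in parts:
        q=(proj(n,T(P))-roi[:2]+.5)*S
        cv2.fillConvexPoly(m,cv2.convexHull(np.round(q*16).astype(np.int32)),1,shift=4)
    return m>0
def fit(parts,p0,obs):
    f=lambda p:sum(np.mean(np.abs(cv2.GaussianBlur(render(n,parts,pose(p),r).astype(np.float32),(0,0),3)-cv2.GaussianBlur(m.astype(np.float32),(0,0),3)))/m.mean() for n,r,m in obs)
    st=np.array([8,8,.08])[:len(p0)]; b=None
    r=minimize(f,p0,method="Nelder-Mead",options=dict(initial_simplex=np.vstack([p0]+[np.array(p0)+np.eye(len(p0))[i]*st[i] for i in range(len(p0))]),xatol=.02,fatol=1e-5))
    r=minimize(f,r.x,method="Nelder-Mead",options=dict(initial_simplex=np.vstack([r.x]+[r.x-np.eye(len(p0))[i]*st[i]/2 for i in range(len(p0))])))
    return r.x,r.fun
def mask(img,roi,kind):
    c=cv2.resize(img[roi[1]:roi[3],roi[0]:roi[2]],None,fx=S,fy=S,interpolation=cv2.INTER_CUBIC); h=cv2.cvtColor(c,cv2.COLOR_BGR2HSV).astype(int)
    if kind=="white": m=(h[...,1]<75)&(h[...,2]>75)
    m=m.astype(np.uint8)
    k,l,st,_=cv2.connectedComponentsWithStats(m); return l==1+np.argmax(st[1:,4])
E
python3 - <<'E'
from fit import *
t=cv2.imread("pics/top0.png");s=cv2.imread("pics/side0.png")
rt=(278,235,350,325);rs=(205,228,300,305)
for ob in([("top",rt,mask(t,rt,"white"))],[("side",rs,mask(s,rs,"white"))],[("top",rt,mask(t,rt,"white")),("side",rs,mask(s,rs,"white"))]):
    print("bin",fit(BIN,[450,-80,0.],ob))
lt=(135,170,172,212);ls=(230,178,262,200)
for ob in([("top",lt,mask(t,lt,"white"))],[("side",ls,mask(s,ls,"white"))]):
    lab=fit(LAB,[648,284,0.15],ob); print("label",lab)
    if ob[0][0]=="top": L=lab[0]
# bottles: amber+dark contrast against wood -> print tip triangulation
for ua,ub in(((287,187),(309,198)),((335.5,202.5),(327.5,221.5))): print("tip",tri(ua,ub))
# overlay
o=[]
P,_=fit(BIN,[450,-80,0.],[("top",rt,mask(t,rt,"white")),("side",rs,mask(s,rs,"white"))])
T=pose(P); TL=pose(L)
for n,im in(("top",t),("side",s)):
    im=cv2.resize(im,None,fx=3,fy=3,interpolation=cv2.INTER_CUBIC)
    def line(A,c):
        q=(proj(n,A)+.5)*3; cv2.polylines(im,[np.round(q*16).astype(np.int32)],False,c,1,cv2.LINE_AA,shift=4)
    off=np.array([-76,61.7,0])
    for z in(60,110,160): line(TL(np.array([[-152,-22.5,z],[152,-22.5,z]])+off),(0,255,0))
    for z in (0,164):line(TL(np.array([[-152,0,z],[152,0,z]])+off),(255,255,0))
    line(TL(box(-25,25,-15,15,0,0)[[0,2,6,4,0]]),(0,0,255))
    lean=R.from_euler("x",5*np.pi/180).as_matrix()
    for b in(BIN[0],BIN[7],BIN[6]): 
        line(T(b[[0,2,6,4,0,1,3,7,5,1]]),(255,0,255)); line(TL(b[[0,2,6,4,0,1,3,7,5,1]]@lean.T+[-152,0,103]),(0,0,255))
    for p in ((646.5,-17.4),(615,-112.8)):
        for r,z in((19,0),(19,60),(12,93),(4,118)): line(cyl(r,z,z)[:25]+[p[0],p[1],0],(0,255,0))
    o.append(im)
a=o[0][130*3:330*3,70*3:360*3]; b=o[1][120*3:310*3,140*3:400*3]
out=np.zeros((600,800,3),np.uint8)
a=cv2.resize(a,(400,int(400*a.shape[0]/a.shape[1])),interpolation=cv2.INTER_AREA)
cv2.imwrite("pics/ovt.png",cv2.resize(o[0][130*3:330*3,70*3:360*3],(800,552)));cv2.imwrite("pics/ovs.png",cv2.resize(b,(790,577)))
E
```

```text
bin (array([ 4.62300366e+02, -8.16445078e+01, -3.33315906e-02]), np.float64(0.056340018864731244))Traceback (most recent call last):
  File "<stdin>", line 5, in <module>
  File "fit.py", line 24, in fit
    r=minimize(f,r.x,method="Nelder-Mead",options=dict(initial_simplex=np.vstack([r.x]+[r.x-np.eye(len(p0))[i]*st[i]/2 for i in range(len(p0))])))
    res = _minimize_neldermead(fun, x0, args, callback, bounds=bounds,
                               **options)
    fxcc = func(xcc)
    fx = function(np.copy(x), *(wrapper_args + args))
  File "fit.py", line 21, in <lambda>
    f=lambda p:sum(np.mean(np.abs(cv2.GaussianBlur(render(n,parts,pose(p),r).astype(np.float32),(0,0),3)-cv2.GaussianBlur(m.astype(np.float32),(0,0),3)))/m.mean() for n,r,m in obs)
               ~~~^^^^^^^^^^^^^^^^^^^^^^^^^^^^^^^^^^^^^^^^^^^^^^^^^^^^^^^^^^^^^^^^^^^^^^^^^^^^^^^^^^^^^^^^^^^^^^^^^^^^^^^^^^^^^^^^^^^^^^^^^^^^^^^^^^^^^^^^^^^^^^^^^^^^^^^^^^^^^^^^^^
  File "fit.py", line 21, in <genexpr>
    f=lambda p:sum(np.mean(np.abs(cv2.GaussianBlur(render(n,parts,pose(p),r).astype(np.float32),(0,0),3)-cv2.GaussianBlur(m.astype(np.float32),(0,0),3)))/m.mean() for n,r,m in obs)
                                                   ~~~~~~^^^^^^^^^^^^^^^^^^^
  File "fit.py", line 17, in render
    q=(proj(n,T(P))-roi[:2]+.5)*S
       ~~~~^^^^^^^^
  File "h.py", line 10, in proj
    K,o,M=cam(n); c=(np.atleast_2d(P)-o)@M; q=np.c_[c[:,0],-c[:,1],-c[:,2]]@K.T
          ~~~^^^
  File "h.py", line 5, in cam
    p=env.camera_params(n); return p["K"],np.array(p["origin"]),R.from_quat(p["orientation"]).as_matrix()
ValueError: time passes only in moves, steps and waits
```

```bash
python3 - <<'E'
s=open('h.py').read()
s=s.replace("def cam(n):","from functools import lru_cache\n@lru_cache\ndef cam(n):");open('h.py','w').write(s)
E
cat > m.py <<'E'
from fit import *
t=cv2.imread("pics/top0.png");s=cv2.imread("pics/side0.png")
rt=(278,235,350,325);rs=(205,228,300,305)
for ob in([("top",rt,mask(t,rt,"white"))],[("side",rs,mask(s,rs,"white"))],[("top",rt,mask(t,rt,"white")),("side",rs,mask(s,rs,"white"))]):
    P,e=fit(BIN,[460,-80,0.],ob); print("bin",P,e)
lt=(135,170,172,212);ls=(230,178,262,200)
for ob in([("top",lt,mask(t,lt,"white"))],[("side",ls,mask(s,ls,"white"))]):
    lab=fit(LAB,[648,284,0.15],ob); print("label",lab)
    if ob[0][0]=="top": L=lab[0]
for ua,ub in(((287,187),(309,198)),((335.5,202.5),(327.5,221.5))): print("tip",tri(ua,ub))
o=[]
T=pose(P); TL=pose(L)
for n,im in(("top",t),("side",s)):
    im=cv2.resize(im,None,fx=3,fy=3,interpolation=cv2.INTER_CUBIC)
    def line(A,c):
        q=(proj(n,A)+.5)*3; cv2.polylines(im,[np.round(q*16).astype(np.int32)],False,c,1,cv2.LINE_AA,shift=4)
    off=np.array([-76,61.7,0])
    for z in(60,110,160): line(TL(np.array([[-152,-22.5,z],[152,-22.5,z]])+off),(0,255,0))
    for z in (0,164):line(TL(np.array([[-152,0,z],[152,0,z]])+off),(255,255,0))
    line(TL(box(-25,25,-15,15,0,0)[[0,2,6,4,0]]),(0,0,255))
    lean=R.from_euler("x",5*np.pi/180).as_matrix()
    for b in(BIN[0],BIN[7],BIN[6]):
        line(T(b[[0,2,6,4,0,1,3,7,5,1]]),(255,0,255)); line(TL(b[[0,2,6,4,0,1,3,7,5,1]]@lean.T+[-152,0,103]),(0,0,255))
    for p in ((646.5,-17.4),(615,-112.8)):
        for r,z in((19,0),(19,60),(12,93),(4,118)): line(cyl(r,z,z)[:24]+[p[0],p[1],0],(0,255,0))
    o.append(im)
cv2.imwrite("pics/ovt.png",cv2.resize(o[0][390:990,210:1080],(800,552)));cv2.imwrite("pics/ovs.png",cv2.resize(o[1][360:930,420:1200],(790,577)))
E
python3 m.py
```

```text
bin [ 4.62091454e+02 -8.16994256e+01 -3.56153647e-02] 0.05667229308790037
bin [ 4.61145779e+02 -8.44924162e+01 -3.20166082e-02] 0.017904562667574522
bin [ 4.61612207e+02 -8.36197135e+01 -3.03800848e-02] 0.07762281747951126
label (array([6.48488416e+02, 2.85520289e+02, 2.42782231e-01]), np.float64(0.07602094553083663))
label (array([6.46340937e+02, 2.83633594e+02, 2.21437928e-01]), np.float64(0.1394450531659941))
tip [647.23604931 -17.48736673 113.25996472]
tip [ 619.73234301 -115.08805419  111.81693827]
```

View pics/ovt.png

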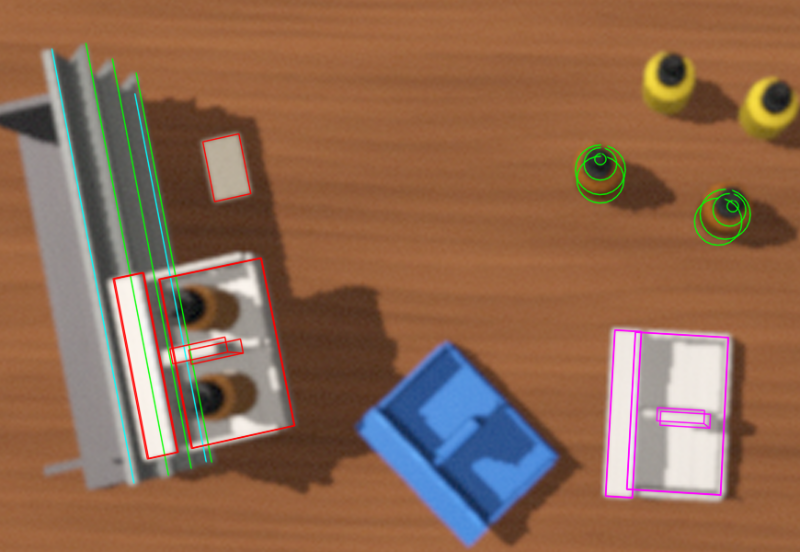

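View pics/ovs.png

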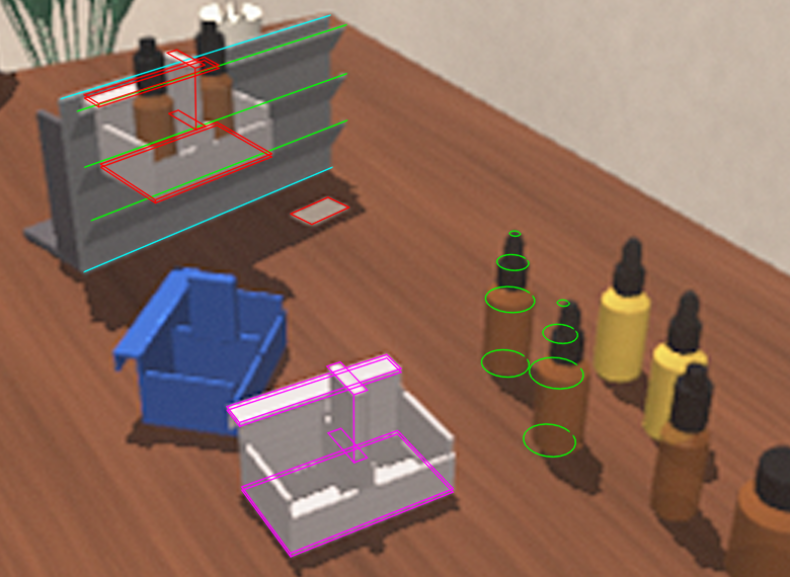

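The fits agree with the given sizes. Bin yaw is about -0.03, label yaw about 0.23, and the fixed bin lines up roughly with its overlay. The droppers stand at about (647,-17) and (619,-114). Next I'll move above the bin.

```bash
cat > go.py <<'E'
import sys
from h import *
# usage: go.py x y ztcp [toolYangle]  -> tool shift cm + turn
s=env.get_state(); M=R.from_quat(s["ee_rot"]).as_matrix()
a=np.arctan2(M[1,1],M[0,1])
print("t",round(s["clock"],2),"pos",s["eef_pos"].round(1),"yang",round(a,4),"tilt",M[:2,2].round(4),"gap",round(s["finger_gap"],1),"gf",round(s["grasp_force"],1),"F",s["wrist_force"].round(1),"q",s["joint_pos"].round(2))
v=[float(x) for x in sys.argv[1:]]
if v:
    d=M.T@(np.array(v[:3])-s["eef_pos"])/10
    print("shift cm",d.round(2),"turn",round(a-v[3],4) if len(v)>3 else "")
E
python3 go.py 461.6 -83.5 300 -0.031
```

```text
t 0.1 pos [194.5 460.3 403.9] yang 1.171 tilt [-0.0007 -0.0018] gap 85.4 gf 0.0 F [ 0.2 -0.2 -0.7] q [ 1.17  0.24  0.    1.34 -0.    1.57]
shift cm [-45.77 -39.68  10.47] turn 1.202
```

>>> send_rows:
  targets:
    - [[-3,-2.6,0],0.1]
    - [[-6,-5.2,0],0.2]
    - [[-9,-7.8,0],0.3]
    - [[-12,-10.4,0],0.4]
    - [[-15,-13,0],0.5]
    - [[-18,-15.6,0],0.6]
    - [[-21,-18.2,0],0.7]
    - [[-24,-20.8,0],0.8]
  gripper: 1

```text
clock: 0.77
eef_pos: [334.8, 173.7, 404.5]
ee_rot: [0.566, 0.824, -0.0, -0.0]
wrist_force: [1.1, 0.3, 0.0]
finger_gap: 85.5
grasp_force: 0.0
```

```bash
python3 go.py 461.6 -83.5 290 -0.031
```

```text
t 0.77 pos [334.8 173.7 404.5] yang 0.3666 tilt [-0.0001 -0.0001] gap 85.5 gf 0.0 F [1.1 0.3 0. ] q [ 0.48 -0.   -0.28  1.3  -0.    1.68]
shift cm [-28.55   2.62  11.46] turn 0.3976
```

>>> send_rows:
  targets:
    - [[-4,0.4,0.5],0.06]
    - [[-8,0.8,1.5],0.12]
    - [[-12,1.2,3],0.18]
    - [[-16,1.6,5],0.24]
    - [[-20,1.9,7],0.3]
    - [[-24,2.2,9],0.35]
    - [[-27.5,2.5,11],0.39]
    - [[-28.5,2.6,11.5],0.4]

```text
clock: 1.43
eef_pos: [462.6, -83.8, 287.1]
ee_rot: [0.719, 0.695, -0.001, -0.001]
wrist_force: [-0.6, -0.4, 0.7]
finger_gap: 85.4
grasp_force: 0.0
```

>>> send_rows:
  targets:
    - [[0,0,0],0]
    - [[0,0,0],0]

```text
clock: 1.6
eef_pos: [461.9, -81.4, 288.6]
ee_rot: [0.718, 0.696, -0.001, -0.001]
wrist_force: [-0.3, 0.4, -0.4]
finger_gap: 85.5
grasp_force: 0.0
```

```bash
python3 go.py 461.6 -83.5 240 -0.031; python3 - <<'E'
from h import *
t=env.get_image("top");s=env.get_image("side")
a=cv2.resize(t[225:335,250:370],None,fx=3.3,fy=3.3,interpolation=cv2.INTER_CUBIC); b=cv2.resize(s[170:320,190:320],None,fx=3,fy=3,interpolation=cv2.INTER_CUBIC)
o=np.zeros((460,790,3),np.uint8);o[:363,:396]=a;o[:450,400:790]=b;cv2.imwrite("pics/pre.png",o[:,:,::-1])
E
```

```text
t 1.6 pos [461.9 -81.4 288.6] yang -0.0311 tilt [-0.0031  0.001 ] gap 85.5 gf 0.0 F [-0.3  0.4 -0.4] q [-0.17  0.27 -0.28  1.03  0.    1.43]
shift cm [-0.22 -0.01  4.86] turn -0.0001
```

View pics/pre.png

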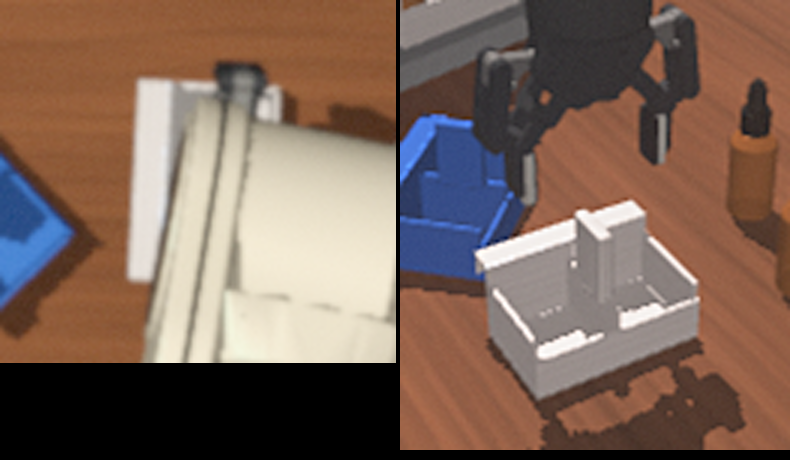

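The open fingers straddle the tab (side crop at 590,250), aligned with the bin and clear of the blue one. I'll descend and grip.

>>> send_rows:
  targets:
    - [[-0.1,0,1],0]
    - [[-0.2,0,2],0]
    - [[-0.2,0,3],0]
    - [[-0.2,0,4],0]
    - [[-0.2,0,4.8],0]
    - [[-0.2,0,4.9],0]
    - [[-0.2,0,4.9],0]

```text
clock: 2.28
eef_pos: [462.0, -81.8, 240.9]
ee_rot: [0.717, 0.697, -0.0, -0.0]
wrist_force: [0.4, -0.1, -1.3]
finger_gap: 85.4
grasp_force: 0.0
```

>>> send_rows:
  targets:
    - [[0,0,0],0]
    - [[0,0,0],0]
    - [[0,0,0],0]
    - [[0,0,0],0]
    - [[0,0,0],0]
    - [[0,0,0],0]
    - [[0,0,0],0]
    - [[0,0,0],0]
  gripper: -1
  newtons: 50

```text
clock: 2.95
eef_pos: [462.1, -82.7, 240.9]
ee_rot: [0.717, 0.697, -0.0, -0.0]
wrist_force: [-0.5, -0.0, 1.7]
finger_gap: 9.2
grasp_force: 49.9
```

```bash
python3 go.py 461.6 -83.5 420 -0.031
```

```text
t 2.95 pos [462.1 -82.7 240.9] yang -0.0291 tilt [-0.0001 -0.    ] gap 9.2 gf 49.9 F [-0.5 -0.   1.7] q [-0.18  0.32 -0.34  0.9  -0.    1.42]
shift cm [ -0.08  -0.05 -17.91] turn 0.0019
```

```bash
cat > pan.py <<'E'
from fit import *
from scipy.ndimage import map_coordinates
L=np.array([647.5,284.6])
for n in("top","side"):
    g=cv2.cvtColor(cv2.imread(f"pics/{n}0.png"),cv2.COLOR_BGR2GRAY).astype(float)
    gx=cv2.Sobel(g,-1,1,0)/8;gy=cv2.Sobel(g,-1,0,1)/8
    for zs in((160,),(110,),(60,),(110,160),(60,110,160)):
        res=[]
        for yaw in np.arange(.15,.30,.005):
            for dy in np.arange(-10,10.1,.5):
                sc=0
                for z in zs:
                    x=np.linspace(8,148,120)
                    # rotate about label in panel frame: panel pts rel. label
                    P=np.c_[x-76,np.full(120,61.7-22.5+dy),np.full(120,z)]
                    q=proj(n,pose([*L,yaw])(P)); d=q[-1]-q[0]; d/=np.hypot(*d); 
                    v=map_coordinates(gx,[q[:,1],q[:,0]],order=1)*-d[1]+map_coordinates(gy,[q[:,1],q[:,0]],order=1)*d[0]
                    sc+=abs(v.mean())
                res.append((sc,yaw,dy))
        res.sort(reverse=True); print(n,zs,[tuple(np.round(r,3)) for r in res[:3]])
E
python3 pan.py; python3 go.py 560 90 340 0.22
```

```text
top (160,) [(np.float64(25.222), np.float64(0.255), np.float64(9.0)), (np.float64(25.21), np.float64(0.25), np.float64(9.0)), (np.float64(25.103), np.float64(0.26), np.float64(9.0))]
top (110,) [(np.float64(3.859), np.float64(0.26), np.float64(0.5)), (np.float64(3.828), np.float64(0.255), np.float64(0.5)), (np.float64(3.828), np.float64(0.265), np.float64(0.5))]
top (60,) [(np.float64(9.205), np.float64(0.25), np.float64(-1.0)), (np.float64(9.184), np.float64(0.245), np.float64(-1.0)), (np.float64(9.178), np.float64(0.255), np.float64(-0.5))]
top (110, 160) [(np.float64(27.492), np.float64(0.255), np.float64(0.0)), (np.float64(27.375), np.float64(0.25), np.float64(0.0)), (np.float64(27.369), np.float64(0.26), np.float64(0.0))]
top (60, 110, 160) [(np.float64(36.232), np.float64(0.255), np.float64(0.0)), (np.float64(36.1), np.float64(0.26), np.float64(0.0)), (np.float64(36.065), np.float64(0.25), np.float64(0.0))]
side (160,) [(np.float64(21.757), np.float64(0.26), np.float64(-9.0)), (np.float64(21.747), np.float64(0.255), np.float64(-9.0)), (np.float64(21.737), np.float64(0.265), np.
[... 261 characters left out ...]
t64(-6.5)), (np.float64(13.31), np.float64(0.295), np.float64(-7.0)), (np.float64(13.308), np.float64(0.29), np.float64(-7.0))]
side (110, 160) [(np.float64(29.583), np.float64(0.265), np.float64(-8.5)), (np.float64(29.563), np.float64(0.27), np.float64(-8.5)), (np.float64(29.541), np.float64(0.26), np.float64(-8.5))]
side (60, 110, 160) [(np.float64(41.914), np.float64(0.27), np.float64(-8.0)), (np.float64(41.906), np.float64(0.275), np.float64(-8.0)), (np.float64(41.879), np.float64(0.275), np.float64(-8.5))]
t 2.95 pos [462.1 -82.7 240.9] yang -0.0291 tilt [-0.0001 -0.    ] gap 9.2 gf 49.9 F [-0.5 -0.   1.7] q [-0.18  0.32 -0.34  0.9  -0.    1.42]
shift cm [17.55  9.28 -9.91] turn -0.2491
```

>>> send_rows:
  targets:
    - [[0,0,-0.5],0]
    - [[0,0,-1.5],0]
    - [[0,0,-3],0]
    - [[0,0,-5],0]
    - [[0,0,-7],0]
    - [[0,0,-9],0]
    - [[0,0,-10],0]
    - [[0,0,-10],0]

```text
clock: 3.62
eef_pos: [463.0, -82.8, 343.0]
ee_rot: [0.717, 0.697, 0.001, 0.002]
wrist_force: [0.8, 0.2, -3.8]
finger_gap: 8.8
grasp_force: 49.1
```

```bash
python3 go.py 660 214 390 0.255
```

```text
t 3.62 pos [463.  -82.8 343. ] yang -0.0291 tilt [ 0.0045 -0.0008] gap 8.8 gf 49.1 F [ 0.8  0.2 -3.8] q [-0.18  0.22 -0.19  1.16  0.    1.42]
shift cm [30.24 18.85 -4.63] turn -0.2841
```

>>> send_rows:
  targets:
    - [[1,0.6,-0.5],-0.02]
    - [[3,1.9,-1.5],-0.05]
    - [[6,3.7,-3],-0.09]
    - [[9,5.6,-4],-0.13]
    - [[12,7.5,-4.8],-0.17]
    - [[15,9.4,-4.8],-0.2]
    - [[18,11.2,-4.8],-0.23]
    - [[20,12.5,-4.8],-0.25]

```text
clock: 4.28
eef_pos: [594.0, 117.3, 386.8]
ee_rot: [0.623, 0.782, -0.0, -0.001]
wrist_force: [0.4, -0.2, -4.0]
finger_gap: 8.8
grasp_force: 49.1
```

```bash
python3 go.py 660 214 390 0.255
```

```text
t 4.28 pos [594.  117.3 386.8] yang 0.2256 tilt [-0.0021  0.001 ] gap 8.8 gf 49.1 F [ 0.4 -0.2 -4. ] q [0.19 0.46 0.28 1.39 0.   1.54]
shift cm [ 7.95  8.6  -0.32] turn -0.0294
```

>>> send_rows:
  targets:
    - [[2,2,-0.2],-0.01]
    - [[4,4,-0.3],-0.02]
    - [[6,6,-0.3],-0.03]
    - [[7.5,8,-0.3],-0.03]
    - [[7.7,8.4,-0.3],-0.03]
    - [[7.7,8.4,-0.3],-0.03]
    - [[7.7,8.4,-0.3],-0.03]

```text
clock: 4.87
eef_pos: [657.8, 207.7, 389.4]
ee_rot: [0.613, 0.79, -0.002, -0.001]
wrist_force: [0.0, -0.3, -3.1]
finger_gap: 9.3
grasp_force: 49.7
```

```bash
python3 go.py 644 281.5 390 0.255; python3 - <<'E'
from h import *
for n in("top","side"): cv2.imwrite(f"pics/{n}1.png",env.get_image(n)[:,:,::-1])
E
cat > held.py <<'E'
# fit held bin (lip visible) offset vs TCP: overlay bin model at TCP pose
from fit import *
import sys
k=sys.argv[1]; s=env.get_state(); p=s["eef_pos"]; M=R.from_quat(s["ee_rot"]).as_matrix(); a=np.arctan2(M[1,1],M[0,1])
r=(100,90,330,230) if k!="1" else (100,90,330,230)
T=lambda P:pose([p[0],p[1],a])(P)+[0,0,p[2]-240.9]
L=pose([647.5,284.6,.255])
for n in("top","side"):
    im=cv2.resize(cv2.imread(f"pics/{n}{k}.png"),None,fx=4,fy=4,interpolation=cv2.INTER_CUBIC)
    def line(A,c):
        q=(proj(n,A)+.5)*4; cv2.polylines(im,[np.round(q*16).astype(np.int32)],False,c,1,cv2.LINE_AA,shift=4)
    for b in(BIN[0],BIN[7],BIN[8],BIN[6]): line(T(b[[0,2,6,4,0,1,3,7,5,1]]),(255,0,255))
    for z in(60,110,160): line(L(np.array([[-152,-22.5,z],[152,-22.5,z]])+[-76,61.7,0]),(0,255,0))
    c=proj(n,[p[0],p[1],200])[0].astype(int)*4; x0=max(0,c[0]-300);y0=max(0,c[1]-280)
    cv2.imwrite(f"pics/h_{n}.png",im[y0:y0+500,x0:x0+400 if n=="top" else x0+500])
A=cv2.imread("pics/h_top.png");B=cv2.imread("pics/h_side.png")
A=cv2.resize(A,(400,500));B=cv2.resize(B,(400,400))
o=np.zeros((500,800,3),np.uint8);o[:,:400]=A;o[:400,400:]=B;cv2.imwrite(f"pics/held{k}.png",o)
E
python3 held.py 1
```

```text
t 4.87 pos [657.8 207.7 389.4] yang 0.252 tilt [-0.0039 -0.0015] gap 9.3 gf 49.7 F [ 0.  -0.3 -3.1] q [ 0.31  0.65  0.6   1.52 -0.    1.62]
shift cm [ 7.49  0.5  -0.07] turn -0.003
```

View pics/held1.png

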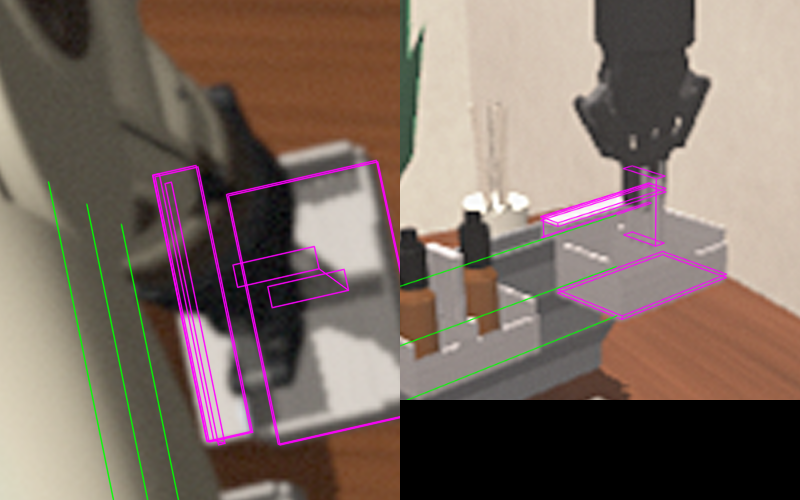

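The overlay at the measured TCP matches the held bin's flange edge (top crop, 180,320 to 208,440) and its floor in the side crop to about 1 mm. I'll move over the louver.

>>> send_rows:
  targets:
    - [[1,0.1,0],0]
    - [[2.5,0.2,0],0]
    - [[4,0.3,0],0]
    - [[5.5,0.4,0],0]
    - [[7,0.5,0],0]
    - [[7.4,0.5,0],0]
    - [[7.4,0.5,0],0]
    - [[7.4,0.5,0],0]

```text
clock: 5.63
eef_pos: [644.2, 280.9, 391.5]
ee_rot: [0.613, 0.79, -0.0, 0.0]
wrist_force: [-0.2, 0.1, -3.2]
finger_gap: 8.9
grasp_force: 49.7
```

>>> send_rows:
  targets:
    - [[0,0,0],0]
    - [[0,0,0],0]

```text
clock: 5.8
eef_pos: [644.8, 279.4, 391.7]
ee_rot: [0.613, 0.79, -0.0, 0.0]
wrist_force: [-0.0, 0.2, -2.5]
finger_gap: 9.2
grasp_force: 49.7
```

```bash
python3 go.py 644 281.5 350 0.255
```

```text
t 5.8 pos [644.8 279.4 391.7] yang 0.2499 tilt [-0.     -0.0004] gap 9.2 gf 49.7 F [-0.   0.2 -2.5] q [ 0.41  0.68  0.66  1.55 -0.    1.73]
shift cm [ 0.23 -0.02  4.17] turn -0.0051
```

>>> send_rows:
  targets:
    - [[0.2,0,0.6],-0.005]
    - [[0.2,0,1.2],-0.005]
    - [[0.2,0,1.8],-0.005]
    - [[0.2,0,2.4],-0.005]
    - [[0.2,0,3],-0.005]
    - [[0.2,0,3],-0.005]
    - [[0.2,0,3],-0.005]

```text
clock: 6.38
eef_pos: [643.9, 282.0, 360.8]
ee_rot: [0.611, 0.792, -0.001, -0.0]
wrist_force: [-0.1, 0.9, -3.4]
finger_gap: 9.0
grasp_force: 49.6
```

```bash
python3 go.py 644 281.5 348.5 0.255;python3 - <<'E'
from h import *
for n in("top","side"): cv2.imwrite(f"pics/{n}2.png",env.get_image(n)[:,:,::-1])
E
python3 held.py 2
```

```text
t 6.38 pos [643.9 282.  360.8] yang 0.2559 tilt [-0.0016 -0.0007] gap 9.0 gf 49.6 F [-0.1  0.9 -3.4] q [ 0.41  0.69  0.59  1.48 -0.    1.73]
shift cm [-0.05  0.    1.23] turn 0.0009
```

View pics/held2.png

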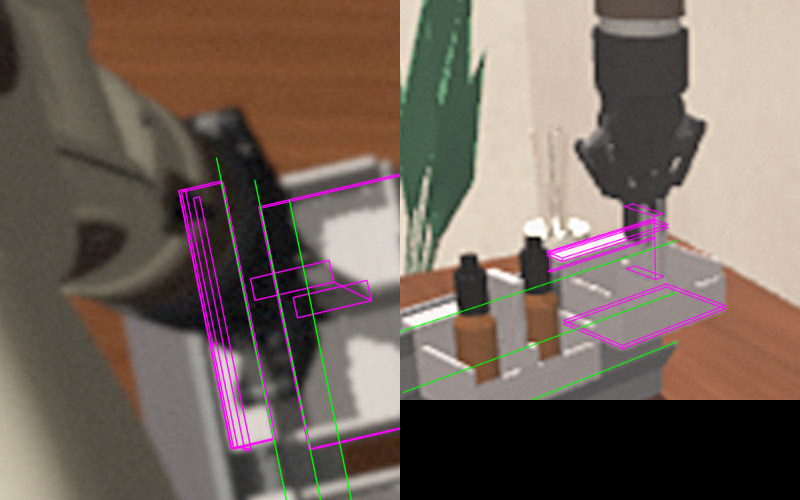

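The lip line lies parallel to and just behind the top louver's tip line, with room on both sides. Both views agree with the model. I'll lower and release.

>>> send_rows:
  targets:
    - [[0,0,0.3],0]
    - [[0,0,0.6],0]
    - [[0,0,0.9],0]
    - [[0,0,1.2],0]
    - [[0,0,1.3],0]
    - [[0,0,1.3],0]
    - [[0,0,1.3],0]

```text
clock: 7.07
eef_pos: [644.0, 282.1, 348.6]
ee_rot: [0.611, 0.792, -0.0, -0.0]
wrist_force: [-0.6, -0.7, -3.2]
finger_gap: 9.2
grasp_force: 49.7
```

```bash
python3 go.py 644 281.5 346.5 0.255
```

```text
t 7.07 pos [644.  282.1 348.6] yang 0.256 tilt [-0.0003 -0.0001] gap 9.2 gf 49.7 F [-0.6 -0.7 -3.2] q [0.41 0.69 0.56 1.45 0.   1.73]
shift cm [-0.06 -0.01  0.21] turn 0.001
```

>>> send_rows:
  targets:
    - [[0,0,0.1],0]
    - [[0,0,0.2],0]
    - [[0,0,0.2],0]
    - [[0,0,0.2],0]

```text
clock: 7.4
eef_pos: [644.0, 282.2, 346.8]
ee_rot: [0.611, 0.792, 0.0, -0.0]
wrist_force: [-0.4, 0.7, -2.0]
finger_gap: 9.2
grasp_force: 49.7
```

>>> send_rows:
  targets:
    - [[0,0,0],0]
    - [[0,0,0],0]
    - [[0,0,0],0]
    - [[0,0,0],0]
    - [[0,0,0],0]
    - [[0,0,0],0]
  gripper: 0

```text
clock: 7.9
eef_pos: [644.1, 282.0, 347.0]
ee_rot: [0.611, 0.792, 0.0, 0.0]
wrist_force: [0.1, -0.1, 0.3]
finger_gap: 42.7
grasp_force: 0.0
```

>>> send_rows:
  targets:
    - [[0,0,-1],0]
    - [[0,0,-2.5],0]
    - [[0,0,-4],0]
    - [[0,0,-5.5],0]
    - [[0,0,-7],0]
    - [[0,0,-8],0]
    - [[0,0,-8],0]

```text
clock: 8.48
eef_pos: [644.2, 282.1, 430.9]
ee_rot: [0.611, 0.792, 0.003, 0.002]
wrist_force: [-0.3, -0.9, 0.3]
finger_gap: 42.4
grasp_force: 0.0
```

```bash
python3 go.py 647 100 425 1.826
```

```text
t 8.48 pos [644.2 282.1 430.9] yang 0.256 tilt [0.0058 0.0025] gap 42.4 gf 0.0 F [-0.3 -0.9  0.3] q [ 0.41  0.69  0.77  1.65 -0.    1.73]
shift cm [-17.69  -4.34   0.54] turn -1.57
```

>>> send_rows:
  targets:
    - [[-2,-0.5,0],-0.1]
    - [[-5,-1.3,0],-0.22]
    - [[-8.5,-2.1,0],-0.34]
    - [[-12,-3,0],-0.46]
    - [[-15.5,-3.9,0],-0.58]
    - [[-19,-4.8,0],-0.7]
    - [[-22.5,-5.7,0],-0.82]
    - [[-25,-6.3,0],-0.94]
  gripper: 0.4

```text
clock: 9.15
eef_pos: [645.9, 21.2, 426.6]
ee_rot: [0.184, 0.983, -0.001, -0.0]
wrist_force: [-0.1, 0.8, -0.8]
finger_gap: 59.8
grasp_force: 0.0
```

```bash
python3 go.py 647 -17.5 330 1.826; python3 - <<'E'
from h import *
for n in("top","side"): cv2.imwrite(f"pics/{n}3.png",env.get_image(n)[:,:,::-1])
E
```

```text
t 9.15 pos [645.9  21.2 426.6] yang 1.1998 tilt [-0.0005 -0.0009] gap 59.8 gf 0.0 F [-0.1  0.8 -0.8] q [ 0.03  0.54  0.51  1.54 -0.    0.4 ]
shift cm [-1.51 -3.55  9.66] turn -0.6262
```

```bash
cat > hung.py <<'E'
from fit import *
lean=R.from_euler("x",np.radians(5)).as_matrix()
o=np.zeros((560,800,3),np.uint8)
H=[643.5,284.0,.255]
for i,n in enumerate(("top","side")):
    im=cv2.resize(cv2.imread(f"pics/{n}3.png"),None,fx=4,fy=4,interpolation=cv2.INTER_CUBIC)
    def line(A,c):
        q=(proj(n,A)+.5)*4; cv2.polylines(im,[np.round(q*16).astype(np.int32)],False,c,1,cv2.LINE_AA,shift=4)
    for b in(BIN[0],BIN[7],BIN[6],BIN[2],BIN[3],BIN[4]): line(pose(H)(b[[0,2,6,4,0,1,3,7,5,1]]@lean.T)+[0,0,103],(0,0,255))
    for p in ((647.2,-17.5),(618.5,-114)):
        for r,z in((19,0),(19,60),(12,93),(4,118)): line(cyl(r,z,z)[:24]+[p[0],p[1],0],(0,255,0))
    def crop(P,w,h):
        c=(proj(n,P)[0]*4).astype(int); a=im[max(0,c[1]-h//2):,max(0,c[0]-w//2):][:h,:w]; return a
    a=crop([643,284,140],400,280);o[i*280:i*280+a.shape[0],:a.shape[1]]=a
    a=crop([633,-65,60],400,280);o[i*280:i*280+a.shape[0],400:400+a.shape[1]]=a
cv2.imwrite("pics/hung.png",o)
E
python3 hung.py
```

```text
(no output)
```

View pics/hung.png

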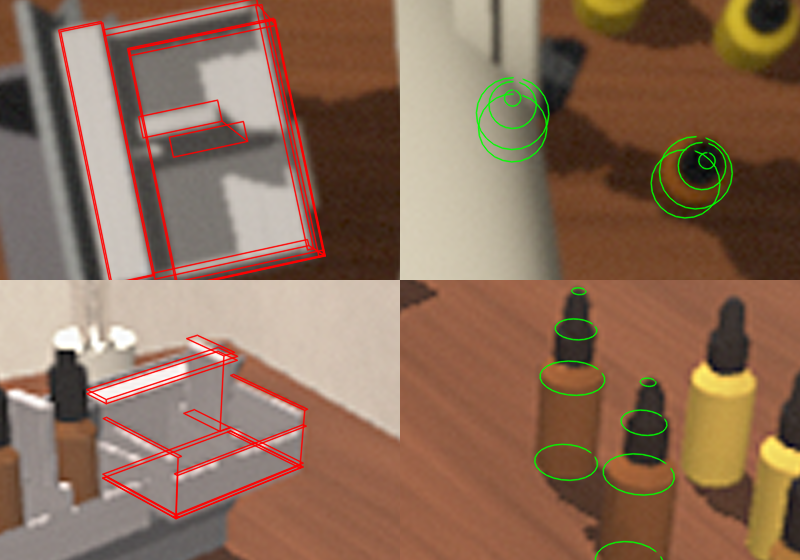

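The bin hangs well. The red model (lean 5°, centre (643.5,284), yaw 0.255) matches it within about 2 mm in both views, 4 mm off the label centre. The green dropper outlines fit too. Now I'll go to dropper a.

>>> send_rows:
  targets:
    - [[-0.3,-0.7,1],-0.1]
    - [[-0.6,-1.4,2.5],-0.2]
    - [[-0.9,-2.1,4.5],-0.31]
    - [[-1.2,-2.8,6.5],-0.42]
    - [[-1.5,-3.5,8.5],-0.53]
    - [[-1.5,-3.5,9.5],-0.63]
    - [[-1.5,-3.5,9.5],-0.63]
    - [[-1.5,-3.5,9.5],-0.63]

```text
clock: 9.92
eef_pos: [647.3, -13.1, 330.9]
ee_rot: [-0.126, 0.992, 0.0, -0.001]
wrist_force: [0.9, 0.4, 0.6]
finger_gap: 59.8
grasp_force: 0.0
```

>>> send_rows:
  targets:
    - [[0,0,0],0]
    - [[0,0,0],0]

```text
clock: 10.08
eef_pos: [648.0, -13.2, 333.2]
ee_rot: [-0.127, 0.992, -0.0, 0.001]
wrist_force: [0.1, -0.7, 0.3]
finger_gap: 60.1
grasp_force: 0.0
```

```bash
python3 go.py 647 -17.5 239 1.826
```

```text
t 10.08 pos [648.  -13.2 333.2] yang 1.8251 tilt [0.0027 0.0001] gap 60.1 gf 0.0 F [ 0.1 -0.7  0.3] q [-0.02  0.57  0.32  1.31  0.   -0.27]
shift cm [ 0.23 -0.39  9.42] turn -0.0009
```

>>> send_rows:
  targets:
    - [[0.2,-0.4,1],0]
    - [[0.2,-0.4,2.5],0]
    - [[0.2,-0.4,4],0]
    - [[0.2,-0.4,5.5],0]
    - [[0.2,-0.4,7],0]
    - [[0.2,-0.4,8.5],0]
    - [[0.2,-0.4,9.4],0]
    - [[0.2,-0.4,9.4],0]

```text
clock: 10.75
eef_pos: [645.6, -18.3, 235.1]
ee_rot: [-0.127, 0.992, 0.0, -0.002]
wrist_force: [-0.3, -0.3, 0.3]
finger_gap: 60.1
grasp_force: 0.0
```

>>> send_rows:
  targets:
    - [[0,0,0],0]
    - [[0,0,0],0]

```text
clock: 10.92
eef_pos: [647.1, -18.2, 238.7]
ee_rot: [-0.127, 0.992, -0.0, 0.001]
wrist_force: [0.4, -0.4, 0.9]
finger_gap: 59.5
grasp_force: 0.0
```

```bash
python3 go.py 647 -17.5 239 1.826
```

```text
t 10.92 pos [647.1 -18.2 238.7] yang 1.8258 tilt [ 0.0018 -0.0001] gap 59.5 gf 0.0 F [ 0.4 -0.4  0.9] q [-0.03  0.64  0.17  1.11 -0.   -0.28]
shift cm [-0.01  0.07 -0.03] turn -0.0002
```

>>> send_rows:
  targets:
    - [[0,0.1,0],0]
    - [[0,0.1,0],0]
    - [[0,0.1,0],0]
    - [[0,0.1,0],0]
    - [[0,0.1,0],0]
    - [[0,0.1,0],0]
    - [[0,0.1,0],0]
  gripper: -1
  newtons: 25

```text
clock: 11.5
eef_pos: [646.8, -16.9, 239.4]
ee_rot: [-0.127, 0.992, 0.0, 0.001]
wrist_force: [-0.7, 1.4, 5.3]
finger_gap: 30.3
grasp_force: 20.3
```

>>> send_rows:
  targets:
    - [[0,0,-0.5],0]
    - [[0,0,-1.5],0]
    - [[0,0,-3],0]
    - [[0,0,-5],0]
    - [[0,0,-7.5],0]
    - [[0,0,-10],0]
    - [[0,0,-12.5],0]
    - [[0,0,-14],0]

```text
clock: 12.17
eef_pos: [646.4, -17.5, 381.2]
ee_rot: [-0.127, 0.992, -0.001, 0.002]
wrist_force: [0.4, 0.3, -0.9]
finger_gap: 23.5
grasp_force: 30.1
```

```bash
python3 go.py 670 288 390 1.826
```

```text
t 12.17 pos [646.4 -17.5 381.2] yang 1.8257 tilt [ 0.0033 -0.0008] gap 23.5 gf 30.1 F [ 0.4  0.3 -0.9] q [-0.03  0.55  0.4   1.42 -0.   -0.28]
shift cm [-9.99 28.96 -0.9 ] turn -0.0003
```

```bash
cat > foot.py <<'E'
import sys
from h import *
k=sys.argv[1]
s=env.get_state(); p=s["eef_pos"]
im=env.get_image("side")[:,:,::-1]; cv2.imwrite(f"pics/side{k}.png",im)
d=np.abs(im.astype(int)-cv2.imread("pics/side0.png").astype(int)).sum(2)
for off in(-12,0,12):   # lines shifted laterally in image plane
    K,o,M=cam("side"); rt=M[:,0]; rt=rt*[1,1,0]; rt/=np.linalg.norm(rt)
    r=[]
    for h in np.arange(170,280,2):
        u,v=proj("side",p+rt*off-[0,0,h])[0].round().astype(int); r.append((h,im[v,u].tolist(),d[v,u]))
    print(off," ".join(f"{h}:{c[2]},{c[1]},{c[0]}/{e}" for h,c,e in r if h>=200 ))
E
python3 foot.py 4; python3 go.py
```

```text
-12 200:110,70,48/77 202:115,75,52/75 204:112,71,48/74 206:112,71,48/74 208:114,74,48/68 210:116,76,51/66 212:114,73,50/59 214:112,72,50/50 216:112,72,50/50 218:113,73,48/35 220:114,72,49/55 222:116,77,51/53 224:115,76,48/78 226:115,76,48/78 228:109,70,46/70 230:110,69,45/75 232:110,72,46/81 234:110,72,45/73 236:110,72,45/73 238:115,73,49/68 240:112,72,46/90 242:113,72,46/73 244:111,70,44/89 246:111,70,44/89 248:114,72,46/82 250:144,92,67/15 252:157,101,74/24 254:155,100,71/21 256:155,100,71/21 258:155,98,72/16 260:160,102,74/14 262:163,104,77/19 264:163,104,77/19 266:160,102,75/19 268:163,104,77/19 270:164,104,77/24 272:158,99,71/11 274:158,99,71/11 276:161,102,74/15 278:164,103,76/21
0 200:128,80,54/49 202:127,80,53/53 204:126,81,54/35 206:124,77,50/50 208:124,78,49/51 210:129,83,56/45 212:126,77,49/56 214:129,81,53/37 216:127,81,53/38 218:127,81,53/38 220:126,79,52/40 222:125,80,53/25 224:122,75,47/31 226:124,78,51/39 228:124,78,51/39 230:126,81,51/38 232:124,76,50/58 234:127,82,54/39 236:127,82,54/28 238:127,82,54/28 240:127,78,51/55 242:128,79,52/44 244:128,80,51/52 246:126,78,5
[... 430 characters left out ...]
43 216:123,79,51/53 218:123,79,51/53 220:124,79,50/46 222:125,78,50/52 224:124,76,50/49 226:123,77,48/49 228:124,78,50/37 230:124,78,50/37 232:122,77,48/35 234:122,77,49/33 236:119,74,46/54 238:122,77,49/55 240:122,77,49/55 242:125,80,53/34 244:119,75,48/56 246:120,76,47/57 248:120,76,47/57 250:122,77,49/69 252:133,85,56/41 254:156,99,73/11 256:161,103,75/24 258:161,103,75/24 260:159,103,75/26 262:158,102,75/18 264:164,104,75/22 266:164,104,75/22 268:160,103,73/18 270:155,100,73/17 272:156,99,72/15 274:161,104,75/23 276:161,104,75/23 278:163,105,77/19
t 12.22 pos [646.9 -17.5 384. ] yang 1.8257 tilt [ 0.0081 -0.0008] gap 23.1 gf 30.2 F [ 0.1 -0.4  1. ] q [-0.03  0.55  0.41  1.42 -0.   -0.28]
```

>>> send_rows:
  targets:
    - [[-0.5,1,-0.5],0]
    - [[-1.5,3,-1],0]
    - [[-2.7,6,-1.6],0]
    - [[-4,9,-2.2],0]
    - [[-5.2,12,-2.8],0]
    - [[-6.5,15,-3],0]
    - [[-7.7,18,-3],0]
    - [[-9,21,-3],0]

```text
clock: 12.88
eef_pos: [680.0, 211.0, 406.0]
ee_rot: [-0.127, 0.992, -0.0, -0.002]
wrist_force: [1.2, -0.1, 0.0]
finger_gap: 23.2
grasp_force: 30.1
```

>>> send_rows:
  targets:
    - [[-0.5,1,0],0]
    - [[-1,2,0],0]
    - [[-1,2.3,0],0]
    - [[-1,2.3,0],0]
    - [[-1,2.3,0],0]
    - [[-1,2.3,0],0]

```text
clock: 13.38
eef_pos: [684.2, 232.6, 407.3]
ee_rot: [-0.127, 0.992, -0.0, -0.001]
wrist_force: [0.8, 0.4, -1.4]
finger_gap: 23.0
grasp_force: 30.2
```

```bash
python3 go.py 669.6 290.8 413 1.826
```

```text
t 13.38 pos [684.2 232.6 407.3] yang 1.825 tilt [-0.001  -0.0007] gap 23.0 gf 30.2 F [ 0.8  0.4 -1.4] q [ 0.33  0.74  0.81  1.64 -0.    0.07]
shift cm [-0.05  6.   -0.58] turn -0.001
```

>>> send_rows:
  targets:
    - [[0,0.8,0],0]
    - [[0,2,0],0]
    - [[0,3.2,0],0]
    - [[0,4.4,0],0]
    - [[0,5.5,0],0]
    - [[0,6,0],0]
    - [[0,6,0],0]
    - [[0,6,0],0]

```text
clock: 14.05
eef_pos: [668.9, 292.3, 407.6]
ee_rot: [-0.128, 0.992, -0.0, 0.0]
wrist_force: [-1.0, -1.0, -0.4]
finger_gap: 23.3
grasp_force: 30.2
```

```bash
python3 go.py 669.6 290.8 356 1.826
```

```text
t 14.05 pos [668.9 292.3 407.6] yang 1.8271 tilt [ 0.0001 -0.0004] gap 23.3 gf 30.2 F [-1.  -1.  -0.4] q [ 0.41  0.76  0.85  1.66 -0.    0.16]
shift cm [-0.03 -0.16  5.16] turn 0.0011
```

>>> send_rows:
  targets:
    - [[0,-0.1,0.6],0]
    - [[0,-0.2,1.4],0]
    - [[0,-0.2,2.2],0]
    - [[0,-0.2,3],0]
    - [[0,-0.2,3.8],0]
    - [[0,-0.2,4.5],0]
    - [[0,-0.2,4.8],0]
    - [[0,-0.2,4.8],0]

```text
clock: 14.72
eef_pos: [669.4, 289.4, 358.1]
ee_rot: [-0.127, 0.992, -0.0, -0.001]
wrist_force: [0.2, -0.2, -1.3]
finger_gap: 23.3
grasp_force: 30.2
```

```bash
python3 foot.py 5 | head -c 3; python3 go.py 669.6 290.8 353 1.826
```

```text
-12t 14.77 pos [669.5 289.6 359. ] yang 1.826 tilt [-0.0011 -0.0005] gap 23.1 gf 30.2 F [-1.1  0.3 -0.5] q [0.41 0.76 0.71 1.53 0.   0.15]
shift cm [-0.04  0.12  0.6 ] turn -0.0
```

Creep down until light contact.

>>> send_rows:
  targets:
    - [[0,0,0.1],0]
    - [[0,0,0.2],0]
    - [[0,0,0.3],0]
    - [[0,0,0.3],0]
    - [[0,0,0.3],0]

```text
clock: 15.18
eef_pos: [669.6, 289.6, 356.9]
ee_rot: [-0.127, 0.992, 0.0, 0.0]
wrist_force: [-0.2, -0.0, -0.7]
finger_gap: 23.5
grasp_force: 30.2
```

>>> send_rows:
  targets:
    - [[0,0,0.1],0]
    - [[0,0,0.2],0]
    - [[0,0,0.2],0]
    - [[0,0,0.2],0]

```text
clock: 15.52
eef_pos: [669.6, 289.6, 354.5]
ee_rot: [-0.127, 0.992, -0.0, -0.0]
wrist_force: [-0.1, -0.9, -0.6]
finger_gap: 23.2
grasp_force: 30.2
```

>>> send_rows:
  targets:
    - [[0,0,0.1],0]
    - [[0,0,0.2],0]
    - [[0,0,0.2],0]
    - [[0,0,0.2],0]

```text
clock: 15.85
eef_pos: [669.6, 289.6, 352.5]
ee_rot: [-0.127, 0.992, -0.0, -0.0]
wrist_force: [-0.0, 0.4, -0.3]
finger_gap: 23.3
grasp_force: 30.2
```

>>> send_rows:
  targets:
    - [[0,0,0.1],0]
    - [[0,0,0.15],0]
    - [[0,0,0.15],0]
    - [[0,0,0.15],0]

```text
clock: 16.18
eef_pos: [669.6, 289.6, 351.1]
ee_rot: [-0.127, 0.992, -0.0, -0.0]
wrist_force: [-0.1, 0.5, -0.5]
finger_gap: 23.0
grasp_force: 30.2
```

>>> send_rows:
  targets:
    - [[0,0,0.1],0]
    - [[0,0,0.15],0]
    - [[0,0,0.15],0]
    - [[0,0,0.15],0]

```text
clock: 16.52
eef_pos: [669.6, 289.6, 349.6]
ee_rot: [-0.127, 0.992, -0.0, -0.0]
wrist_force: [-0.1, 0.2, -0.6]
finger_gap: 22.9
grasp_force: 30.2
```

>>> send_rows:
  targets:
    - [[0,0,0.1],0]
    - [[0,0,0.15],0]
    - [[0,0,0.15],0]
    - [[0,0,0.15],0]

```text
clock: 16.85
eef_pos: [669.7, 289.6, 348.5]
ee_rot: [-0.127, 0.992, 0.0, 0.0]
wrist_force: [0.5, -0.3, 1.1]
finger_gap: 23.1
grasp_force: 30.4
```

```bash
python3 foot.py 6; python3 go.py
```

```text
-12 200:154,145,140/151 202:152,145,140/151 204:152,143,140/147 206:152,143,140/147 208:154,146,142/155 210:153,144,141/155 212:153,144,141/155 214:150,141,138/146 216:154,144,140/153 218:154,144,140/153 220:151,143,139/145 222:155,145,142/162 224:155,145,142/162 226:155,146,142/191 228:160,150,146/216 230:160,150,146/216 232:159,149,145/211 234:156,145,143/204 236:156,145,143/204 238:153,143,140/195 240:153,144,141/178 242:153,144,141/178 244:149,140,140/147 246:176,167,161/217 248:176,167,161/217 250:162,152,148/191 252:162,152,148/191 254:143,133,131/129 256:146,137,134/143 258:146,137,134/143 260:143,134,131/129 262:144,134,132/132 264:144,134,132/132 266:144,136,133/138 268:143,135,131/116 270:143,135,131/116 272:144,136,133/146 274:149,140,137/187 276:149,140,137/187 278:124,115,115/119
0 200:125,85,56/44 202:128,83,54/40 204:125,83,56/37 206:125,83,56/37 208:130,86,59/29 210:127,83,55/21 212:127,83,55/21 214:127,83,57/19 216:126,83,54/52 218:126,83,54/52 220:129,90,67/61 222:144,130,125/165 224:144,130,125/165 226:155,149,147/216 228:159,150,147/204 230:159,150,147/204 232:158
[... 630 characters left out ...]
59/38 220:120,81,59/38 222:121,84,59/28 224:122,84,60/35 226:122,84,60/35 228:119,80,54/46 230:118,78,50/60 232:118,78,50/60 234:128,99,80/27 236:128,99,80/27 238:144,131,127/92 240:148,140,137/113 242:148,140,137/113 244:149,139,137/106 246:147,138,134/105 248:147,138,134/105 250:143,134,129/101 252:145,136,133/106 254:145,136,133/106 256:145,137,134/110 258:146,137,133/109 260:146,137,133/109 262:143,136,134/110 264:142,139,138/118 266:142,139,138/118 268:152,121,109/63 270:152,121,109/63 272:165,107,81/33 274:168,106,78/32 276:168,106,78/32 278:162,101,75/22
t 16.9 pos [669.7 289.6 348.5] yang 1.826 tilt [0.0004 0.0002] gap 23.1 gf 30.4 F [ 0.  -0.1 -0.6] q [0.41 0.76 0.69 1.5  0.   0.15]
```

>>> send_rows:
  targets:
    - [[0,0,0.1],0]
    - [[0,0,0.15],0]
    - [[0,0,0.15],0]
    - [[0,0,0.15],0]

```text
clock: 17.23
eef_pos: [669.7, 289.6, 348.1]
ee_rot: [-0.127, 0.992, 0.0, 0.001]
wrist_force: [0.3, -0.5, 6.0]
finger_gap: 22.9
grasp_force: 31.3
```

```bash
python3 go.py
```

```text
t 17.23 pos [669.7 289.6 348.1] yang 1.8259 tilt [0.0019 0.0008] gap 22.9 gf 31.3 F [ 0.3 -0.5  6. ] q [ 0.41  0.76  0.68  1.5  -0.    0.15]
```

Contact at TCP 348.5. I'll ease up 1.5 mm and release.

>>> send_rows:
  targets:
    - [[0,0,-0.1],0]
    - [[0,0,-0.15],0]
    - [[0,0,-0.15],0]

```text
clock: 17.48
eef_pos: [669.7, 289.6, 348.3]
ee_rot: [-0.127, 0.992, 0.0, 0.0]
wrist_force: [-0.7, -0.2, 3.1]
finger_gap: 23.0
grasp_force: 30.8
```

>>> send_rows:
  targets:
    - [[0,0,0],0]
    - [[0,0,0],0]
    - [[0,0,0],0]
  gripper: -0.3

```text
clock: 17.73
eef_pos: [669.6, 289.5, 347.4]
ee_rot: [-0.127, 0.992, -0.0, -0.001]
wrist_force: [-0.3, 0.1, -0.5]
finger_gap: 29.9
grasp_force: 0.2
```

>>> send_rows:
  targets:
    - [[0,0,0],0]
    - [[0,0,0],0]
    - [[0,0,0],0]
    - [[0,0,0],0]
  gripper: 0.05

```text
clock: 18.07
eef_pos: [669.6, 289.7, 348.0]
ee_rot: [-0.127, 0.992, -0.0, -0.0]
wrist_force: [0.2, -0.1, -0.1]
finger_gap: 44.7
grasp_force: 0.0
```

>>> send_rows:
  targets:
    - [[0,0,-0.5],0]
    - [[0,0,-1.2],0]
    - [[0,0,-2.2],0]
    - [[0,0,-3.5],0]
    - [[0,0,-5],0]
    - [[0,0,-6.5],0]
    - [[0,0,-7.2],0]
    - [[0,0,-7.2],0]

```text
clock: 18.73
eef_pos: [669.8, 289.7, 423.6]
ee_rot: [-0.127, 0.992, 0.001, 0.003]
wrist_force: [-0.1, 0.7, 0.5]
finger_gap: 44.8
grasp_force: 0.0
```

```bash
python3 go.py 619 -114 410 1.826
```

```text
t 18.73 pos [669.8 289.7 423.6] yang 1.826 tilt [0.0052 0.0022] gap 44.8 gf 0.0 F [-0.1  0.7  0.5] q [ 0.41  0.76  0.89  1.69 -0.    0.15]
shift cm [ 15.11 -37.78   1.24] turn 0.0
```

>>> send_rows:
  targets:
    - [[0.8,-2,0],0]
    - [[2.2,-5.5,0],0]
    - [[3.6,-9,0],0]
    - [[5,-12.5,0],0]
    - [[6.4,-16,0],0]
    - [[7.8,-19.5,0],0]
    - [[9.2,-23,0],0]
    - [[10.6,-26.5,0],0]
  gripper: 0.4

```text
clock: 19.4
eef_pos: [633.2, 4.7, 419.5]
ee_rot: [-0.127, 0.992, 0.0, -0.0]
wrist_force: [0.6, -0.6, 0.0]
finger_gap: 59.9
grasp_force: 0.0
```

>>> send_rows:
  targets:
    - [[1.4,-3.5,1],0]
    - [[2.8,-7,3],0]
    - [[4,-10,5],0]
    - [[4.5,-11.2,7],0]
    - [[4.5,-11.2,8.5],0]
    - [[4.5,-11.2,9],0]
    - [[4.5,-11.2,9],0]
    - [[4.5,-11.2,9],0]

```text
clock: 20.07
eef_pos: [618.8, -112.8, 330.3]
ee_rot: [-0.128, 0.992, 0.0, -0.0]
wrist_force: [0.8, 0.5, -0.5]
finger_gap: 59.6
grasp_force: 0.0
```

```bash
python3 go.py 619 -114 243 1.826;python3 - <<'E'
from h import *
for n in("top","side"): cv2.imwrite(f"pics/{n}7.png",env.get_image(n)[:,:,::-1])
E
```

```text
t 20.07 pos [ 618.8 -112.8  330.3] yang 1.8268 tilt [-0.0002  0.0001] gap 59.6 gf 0.0 F [ 0.8  0.5 -0.5] q [-0.18  0.53  0.25  1.28  0.   -0.44]
shift cm [ 0.01 -0.13  8.73] turn 0.0008
```

>>> send_rows:
  targets:
    - [[0,-0.1,1],0]
    - [[0,-0.1,2.5],0]
    - [[0,-0.1,4],0]
    - [[0,-0.1,5.5],0]
    - [[0,-0.1,7],0]
    - [[0,-0.1,8.2],0]
    - [[0,-0.1,8.7],0]
    - [[0,-0.1,8.7],0]

```text
clock: 20.83
eef_pos: [618.5, -113.7, 241.7]
ee_rot: [-0.128, 0.992, 0.0, -0.001]
wrist_force: [-0.2, -0.3, -0.7]
finger_gap: 59.6
grasp_force: 0.0
```

>>> send_rows:
  targets:
    - [[0,0,0],0]
    - [[0,0,0],0]
    - [[0,0,0],0]

```text
clock: 21.08
eef_pos: [619.5, -114.3, 244.5]
ee_rot: [-0.127, 0.992, -0.0, 0.001]
wrist_force: [-1.4, 0.2, 0.5]
finger_gap: 59.9
grasp_force: 0.0
```

>>> send_rows:
  targets:
    - [[0,0,0],0]
    - [[0,0,0],0]
    - [[0,0,0],0]
    - [[0,0,0],0]
    - [[0,0,0],0]
    - [[0,0,0],0]
    - [[0,0,0],0]
    - [[0,0,0],0]
  gripper: -1
  newtons: 28

```text
clock: 21.75
eef_pos: [619.2, -114.5, 243.8]
ee_rot: [-0.127, 0.992, -0.0, 0.001]
wrist_force: [0.9, -1.2, 3.7]
finger_gap: 23.6
grasp_force: 25.4
```

>>> send_rows:
  targets:
    - [[0,0,-0.5],0]
    - [[0,0,-1.5],0]
    - [[0,0,-3.2],0]
    - [[0,0,-5.5],0]
    - [[0,0,-8.5],0]
    - [[0,0,-11.5],0]
    - [[0,0,-14.5],0]
    - [[0,0,-17],0]

```text
clock: 22.42
eef_pos: [618.6, -114.0, 415.9]
ee_rot: [-0.127, 0.992, 0.0, 0.001]
wrist_force: [0.7, 0.1, -0.3]
finger_gap: 23.3
grasp_force: 24.8
```

>>> send_rows:
  targets:
    - [[-0.3,1,0],0]
    - [[-0.9,3,0],0]
    - [[-1.8,6,0],0]
    - [[-2.7,9,0],0]
    - [[-3.6,12,0],0]
    - [[-4.5,15,0],0]
    - [[-5.4,18,0],0]
    - [[-6.3,21,0],0]

```text
clock: 23.08
eef_pos: [626.3, 106.7, 412.7]
ee_rot: [-0.127, 0.992, 0.0, -0.001]
wrist_force: [0.7, 1.3, -1.0]
finger_gap: 23.4
grasp_force: 24.8
```

>>> send_rows:
  targets:
    - [[-0.9,3,0],0]
    - [[-1.8,6,0],0]
    - [[-2.6,9,0],0]
    - [[-3.1,10.5,0],0]
    - [[-3.2,10.9,0],0]
    - [[-3.2,10.9,0],0]
    - [[-3.2,10.9,0],0]

```text
clock: 23.67
eef_pos: [630.3, 217.6, 412.9]
ee_rot: [-0.127, 0.992, -0.0, -0.0]
wrist_force: [0.4, -0.5, -0.7]
finger_gap: 23.5
grasp_force: 24.9
```

```bash
python3 go.py 615.4 276.7 412 1.826
```

```text
t 23.67 pos [630.3 217.6 412.9] yang 1.8256 tilt [-0.0008 -0.0011] gap 23.5 gf 24.9 F [ 0.4 -0.5 -0.7] q [ 0.33  0.59  0.56  1.54 -0.    0.08]
shift cm [-0.04  6.09  0.08] turn -0.0004
```

>>> send_rows:
  targets:
    - [[0,0.8,0],0]
    - [[0,2,0],0]
    - [[0,3.2,0],0]
    - [[0,4.4,0],0]
    - [[0,5.5,0],0]
    - [[0,6,0],0]
    - [[0,6,0],0]
    - [[0,6,0],0]

```text
clock: 24.33
eef_pos: [615.0, 277.1, 413.1]
ee_rot: [-0.128, 0.992, -0.0, 0.0]
wrist_force: [0.7, -0.7, -1.0]
finger_gap: 23.4
grasp_force: 24.9
```

>>> send_rows:
  targets:
    - [[0,0,0.6],0]
    - [[0,0,1.4],0]
    - [[0,0,2.2],0]
    - [[0,0,3],0]
    - [[0,0,3.8],0]
    - [[0,0,4.6],0]
    - [[0,0,4.9],0]
    - [[0,0,4.9],0]

```text
clock: 25.0
eef_pos: [615.0, 276.2, 362.5]
ee_rot: [-0.127, 0.992, -0.0, -0.001]
wrist_force: [-0.5, -0.5, -0.0]
finger_gap: 23.4
grasp_force: 24.9
```

>>> send_rows:
  targets:
    - [[0,0,0.1],0]
    - [[0,0,0.3],0]
    - [[0,0,0.4],0]
    - [[0,0,0.4],0]
    - [[0,0,0.4],0]

```text
clock: 25.42
eef_pos: [615.2, 276.5, 360.5]
ee_rot: [-0.127, 0.992, 0.0, 0.0]
wrist_force: [0.3, -0.1, -1.1]
finger_gap: 23.1
grasp_force: 24.9
```

```bash
python3 go.py 615.4 276.7 352 1.826
```

```text
t 25.42 pos [615.2 276.5 360.5] yang 1.8261 tilt [0.0004 0.0002] gap 23.1 gf 24.9 F [ 0.3 -0.1 -1.1] q [0.42 0.62 0.47 1.42 0.   0.17]
shift cm [-0.02  0.01  0.85] turn 0.0001
```

>>> send_rows:
  targets:
    - [[0,0,0.15],0]
    - [[0,0,0.3],0]
    - [[0,0,0.45],0]
    - [[0,0,0.5],0]
    - [[0,0,0.5],0]
    - [[0,0,0.5],0]

```text
clock: 25.92
eef_pos: [615.2, 276.4, 355.1]
ee_rot: [-0.127, 0.992, -0.0, -0.0]
wrist_force: [0.0, -0.0, -1.0]
finger_gap: 23.2
grasp_force: 24.9
```

>>> send_rows:
  targets:
    - [[0,0,0.1],0]
    - [[0,0,0.2],0]
    - [[0,0,0.2],0]
    - [[0,0,0.2],0]

```text
clock: 26.25
eef_pos: [615.2, 276.4, 353.1]
ee_rot: [-0.127, 0.992, -0.0, -0.0]
wrist_force: [-0.6, -0.0, -0.8]
finger_gap: 23.0
grasp_force: 24.9
```

>>> send_rows:
  targets:
    - [[0,0,0.1],0]
    - [[0,0,0.15],0]
    - [[0,0,0.15],0]
    - [[0,0,0.15],0]

```text
clock: 26.58
eef_pos: [615.2, 276.4, 351.6]
ee_rot: [-0.127, 0.992, -0.0, -0.0]
wrist_force: [-0.5, -1.3, -0.9]
finger_gap: 23.4
grasp_force: 24.9
```

>>> send_rows:
  targets:
    - [[0,0,0.1],0]
    - [[0,0,0.15],0]
    - [[0,0,0.15],0]
    - [[0,0,0.15],0]

```text
clock: 26.92
eef_pos: [615.2, 276.4, 350.1]
ee_rot: [-0.127, 0.992, -0.0, -0.0]
wrist_force: [-0.3, 0.0, -0.9]
finger_gap: 23.3
grasp_force: 24.9
```

>>> send_rows:
  targets:
    - [[0,0,0.1],0]
    - [[0,0,0.1],0]
    - [[0,0,0.1],0]
    - [[0,0,0.1],0]

```text
clock: 27.25
eef_pos: [615.2, 276.4, 349.2]
ee_rot: [-0.127, 0.992, 0.0, 0.0]
wrist_force: [-0.5, 0.5, -0.7]
finger_gap: 23.2
grasp_force: 24.9
```

>>> send_rows:
  targets:
    - [[0,0,0.1],0]
    - [[0,0,0.1],0]
    - [[0,0,0.1],0]
    - [[0,0,0.1],0]

```text
clock: 27.58
eef_pos: [615.3, 276.4, 348.6]
ee_rot: [-0.127, 0.992, 0.0, 0.0]
wrist_force: [-0.0, 0.5, 1.7]
finger_gap: 23.3
grasp_force: 25.2
```

>>> send_rows:
  targets:
    - [[0,0,0.1],0]
    - [[0,0,0.1],0]
    - [[0,0,0.1],0]
    - [[0,0,0.1],0]

```text
clock: 27.92
eef_pos: [615.3, 276.4, 348.3]
ee_rot: [-0.127, 0.992, 0.0, 0.001]
wrist_force: [0.2, -0.9, 5.1]
finger_gap: 23.1
grasp_force: 25.9
```

Contact again at about 348.6. I'll ease up, release and retreat.

>>> send_rows:
  targets:
    - [[0,0,-0.1],0]
    - [[0,0,-0.15],0]
    - [[0,0,-0.15],0]

```text
clock: 28.17
eef_pos: [615.3, 276.5, 348.5]
ee_rot: [-0.127, 0.992, -0.0, -0.0]
wrist_force: [0.2, 0.2, 2.9]
finger_gap: 22.9
grasp_force: 25.3
```

>>> send_rows:
  targets:
    - [[0,0,0],0]
    - [[0,0,0],0]
    - [[0,0,0],0]
  gripper: -0.3

```text
clock: 28.42
eef_pos: [615.1, 276.4, 348.1]
ee_rot: [-0.127, 0.992, -0.0, -0.001]
wrist_force: [0.9, -0.6, -0.9]
finger_gap: 29.9
grasp_force: 0.1
```

>>> send_rows:
  targets:
    - [[0,0,0],0]
    - [[0,0,0],0]
    - [[0,0,0],0]
    - [[0,0,0],0]
  gripper: 0.05

```text
clock: 28.75
eef_pos: [615.2, 276.5, 348.6]
ee_rot: [-0.127, 0.992, 0.0, -0.0]
wrist_force: [-0.3, -0.3, 1.0]
finger_gap: 44.7
grasp_force: 0.0
```

>>> send_rows:
  targets:
    - [[0,0,-0.5],0]
    - [[0,0,-1.2],0]
    - [[0,0,-2.2],0]
    - [[0,0,-3.5],0]
    - [[0,0,-5],0]
    - [[0,0,-6.5],0]
    - [[0,0,-8],0]
    - [[0,0,-8],0]

```text
clock: 29.42
eef_pos: [615.5, 276.6, 434.1]
ee_rot: [-0.127, 0.992, 0.001, 0.004]
wrist_force: [0.7, -0.1, 1.2]
finger_gap: 44.7
grasp_force: 0.0
```

>>> send_rows:
  targets:
    - [[2,-1,0],0]
    - [[5,-3,0],0]
    - [[8,-6,0],0]
    - [[11,-9,0],0]
    - [[14,-12,0],0]
    - [[16,-15,0],0]
    - [[17,-17,0],0]
    - [[17,-17,0],0]

```text
clock: 30.08
eef_pos: [492.0, 65.6, 429.4]
ee_rot: [-0.125, 0.992, -0.001, 0.0]
wrist_force: [0.3, 0.4, 0.0]
finger_gap: 44.8
grasp_force: 0.0
```

```bash
python3 go.py; python3 - <<'E'
from h import *
t=env.get_image("top");s=env.get_image("side")
o=np.zeros((600,800,3),np.uint8)
o[:400,:400]=cv2.resize(t[150:310,70:230],(400,400),interpolation=cv2.INTER_CUBIC)
o[:400,400:]=cv2.resize(s[100:220,145:265],(400,400),interpolation=cv2.INTER_CUBIC)
o[400:,:400]=cv2.resize(t[100:320,40:480],(400,200),interpolation=cv2.INTER_AREA)
o[400:,400:]=cv2.resize(s[150:400,150:560],(400,200),interpolation=cv2.INTER_AREA)
cv2.imwrite("pics/end.png",o[:,:,::-1])
E
```

```text
t 30.08 pos [492.   65.6 429.4] yang 1.8211 tilt [ 0.0005 -0.0014] gap 44.8 gf 0.0 F [0.3 0.4 0. ] q [ 0.13  0.22  0.05  1.39 -0.   -0.12]
```

View pics/end.png

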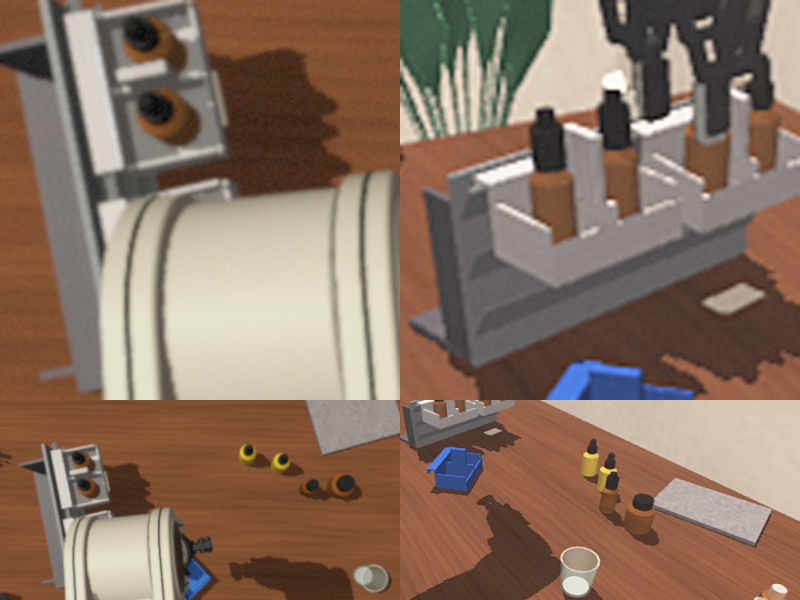

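The bin hangs level beside the fixed one, with one dropper upright in each compartment (top crop at 145,40 and 160,110). The bystanders and look-alikes are untouched, and the gripper is clear. I'll hand in.

```bash
python3 -c "
from plant import env
print(env.finish_job())"
```

```text
the job is handed in; nothing more can be done
None
```

The bin hangs on the top louver in the free place, about 4 mm off the label centre, and both droppers stand upright in it, one per compartment. The job was handed in at about 30 s of the 72 s allowed, with nothing else moved.

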